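# Rack the spacer bars chamfer first, by feel

### The arm

A 6-joint arm with a two-finger parallel gripper is mounted at the origin on the work surface. World frame = base frame: x ahead of the robot, y to its left, z up, the work surface at z = 0. Lengths are in mm, angles in rad, forces in N, time in s.
With the tool pointing down it reaches from about 425 to 950 mm from the base axis. Payload 3.5 kg.
Tool frame: the origin (TCP) lies on the front face of the gripper's body, between the roots of the fingers; the fingertips stand 73 mm ahead of it and the grasp point (between the pads) lies 54 mm ahead of it; z points along the fingers, y is the direction in which the jaws open and shut (so a half turn about z gives the same grasp; the last joint's range is limited). The gripper opens to 85 mm and grips with 20 to 120 N. Pads are 22 mm wide; open, the fingers measure 114 mm over their backs; the gripper's body (76 mm by 85 mm) begins 54 mm behind the grasp point. The pads swing forward as they close: fully open they stand 13 mm farther back than shut.
Start: joints at [-1.302, 0.286, 1.577, -0, 1.279, -0.15], TCP at [274.52, -616.641, 303.925] pointing down, gripper open.
Joint ranges: [-2.77, 2.77], [-0.9, 2.22], [0.21, 2.48], [-1.53, 4.67], [0.24, 2.81], [-2.84, 2.84]. Speed limits (rad/s): [2.79, 2.79, 3.14, 3.14, 3.14, 3.14].

### API

Orientations are given as a unit quaternion [x, y, z, w].
In Python, from plant import ctrl gives the robot as it stands.
- The arm moves only by the shell command python3 -m handwheel 'ROWS' [OPENING] [FORCE]. ROWS is a JSON object of lists of equal length, an entry for each row: "translation": the shift along the tool's x, y, z in mm, a list of three; "angular": the turn, a rotation vector about the tool's x, y, z in rad, a list of three. A call has exactly 10 rows; each row is the pose to reach, as a shift and turn from the pose commanded when the call began, along the tool's axes at that moment; what a row does not reach only later rows make up. A row lasts 1/10 s, in which the tool goes at most 50 mm and 8.59 degrees, less where a joint would pass 70% of its speed; a pose out of reach is approached as far as the arm can. A call with a gripper value outside its range is refused whole. OPENING is the finger opening in mm, from 0 to 85.4, set as the call begins (- or left out, the last holds). The fingers move at their own pace and stop on an object; FORCE is the grip in N (left out, the last holds). Time passes only in rows, so rows that repeat a pose let the fingers close, or fill a call up. It gives the time, the measured TCP pose, the force and the opening at its end, in the units of the state.
- ctrl.observe(): the state, without advancing time (a new reading comes with each control period).
- ctrl.grab_frame(name): name is "scene" or "side" or "wrist"; returns the picture (480x640x3 uint8, blue, green, red); there is no depth.
- ctrl.calibration(name): a dict with "mtx" (3x3 intrinsics, pixels), "R" (3x3) and "t" (3): a world point X has camera coordinates R X + t; the wrist camera has in their place "mount" (4x4, takes a point from camera to tool coordinates, whose origin is the TCP and whose axes are the flange's). Camera axes: x right, y down, z forward; pixel columns grow to the right and rows downward; lengths in mm; the calibration is good to about 2 mm. A picture is of the moment at which its call begins: read the wrist's pose just before it. calibration takes no time and is no camera call.
- ctrl.hand_in(): hands the job in, once; it reports no verdict.
Trained networks look in the newest picture that a camera, given by its name, has taken for a name from the list of things; names that differ only in an ending like _2 or _b are one class to them, and where a whole thing is asked for, a point or a joint stands for the part that bears it (a point fixed in the world has none). Each returns a list of dicts, best first, with "p" (0 to 1); they miss things now and then, are a little off and sometimes report something else, mostly with a low value. They report only what shows in the picture. A call takes as long as a camera call. They do not tell look-alikes from the thing itself.
- ctrl.search_frame(camera, query): "at" ([x, y, z] in mm, in world coordinates, good to about 4 mm: the middle of the surface that is visible of it).
- ctrl.silhouettes(camera, query): "pixels" (480x640 bool, what is visible of it).
The state is a dict: "time": time; "q": joint angles; "qvel": joint speeds; "joint_efforts": joint torques, N m; "eef_pos": TCP position; "ee_rot": TCP orientation; "force": force on the tool from outside, world axes, zero at the start; "ft_torque": the same for the moment, N m; "opening": finger opening in mm.
Only numpy, scipy, OpenCV 4.12 (cv2) and the standard library are available. Lean on these libraries where they do the work, as an engineer would, in place of code of your own. Each camera call takes 0.05 s, during which the arm holds its last target.

### The job

Rack the two blue spacer bars, one in each slot, both with the chamfered end of their hole at the orange wall. Only feel tells that end: push the bar along its slot towards the wall. A chamfered end lets the steel nose in and the bar goes fully home; a square end stops short on the nose, and that bar must be turned end for end. Leave both bars fully home and let go, and leave the cartons and the jar alone.

Things in the scene. Friction and masses are not known exactly. Their poses are not given: they have to be found in the camera images.
- spacer_a: blue plastic bar 34 x 34 x 100 mm (along its x), about 140 g, lying at any yaw; origin at its centre. A 7 mm hole runs through along x. At one end, +x or -x, the hole's mouth is chamfered: a 45 degree cone 29 mm wide at the face; at the other it is square-edged. From the sides the ends look alike. The frame does not tell which end is chamfered: feel each bar for itself
- spacer_b: blue plastic bar 34 x 34 x 100 mm (along its x), about 140 g, lying at any yaw; origin at its centre. A 7 mm hole runs through along x. At one end, +x or -x, the hole's mouth is chamfered: a 45 degree cone 29 mm wide at the face; at the other it is square-edged. From the sides the ends look alike. The frame does not tell which end is chamfered: feel each bar for itself
- rack: fixed rack, z up, origin on the table. White base 136 x 204 x 8 mm; two aluminium rails along y, 12 mm thick, at x = -40 and +30 mm; orange wall along y at x = 62 to 74 mm, 66 mm high. Two slots along x at y = +40 and -40 mm: floor 34 mm above the table, 40 mm wide at the floor, flaring to 57 mm at the teeth's tops (60 mm high). Between the rails it is open down to the base
- home_1 (a point): where a bar's centre lies when fully home in the slot at the rack's y = +40 mm: 40 mm from the nose's tip, 51 mm above the table. Axes as the rack's: bar along x, wall towards +x. A bar stopped by its square end has its centre about 9 mm short of this (x = -9 mm)
- home_2 (a point): the same for the slot at the rack's y = -40 mm
- nose_1 (a point): tip of the steel nose of the slot at the rack's y = +40 mm: a fixed level rod 10 mm thick that stands 21 mm out of the orange wall towards the rack's -x, 51 mm above the table, at rack x = +40 mm. Lower a bar into the slot clear of it, centre 15 mm or more short of home
- nose_2 (a point): the same for the slot at the rack's y = -40 mm
- carton_lying: bystander, leave alone: white carton with an orange band, 50 x 140 x 50 mm, lying along its y; origin under its middle
- carton_standing: bystander, leave alone: white carton with an orange band, 50 x 50 x 120 mm, standing; origin under its middle
- jar: bystander, leave alone: small closed jar, 52 mm across, 65 mm tall; origin under its middle
Mind the look-alikes: they are no part of the job. What is meant by the rack is not turquoise, and is the smaller of those in its own colour.

How it is judged (in metres and radians):
At the end, for the whole second after the job is handed in: both bars lie in the rack, one in each slot, fully home on the noses (within 6 mm along the slot, 7 mm across, 4 mm in height, 0.12 rad), which only the chamfered end allows; released and at rest (((x of spacer_a in the frame of home_1 between -0.006 and 0.006 m and y of spacer_a in the frame of home_1 between -0.007 and 0.007 m and z of spacer_a in the frame of home_1 between -0.004 and 0.004 m) or (x of spacer_a in the frame of home_2 between -0.006 and 0.006 m and y of spacer_a in the frame of home_2 between -0.007 and 0.007 m and z of spacer_a in the frame of home_2 between -0.004 and 0.004 m)) and angle between the x axis of each of spacer_a, spacer_b and the x axis of rack, either way round below 0.12 rad and linear speed of each of spacer_a, spacer_b below 0.02 m/s and contact force between each of spacer_a, spacer_b and the fingers below 1 N and ((x of spacer_b in the frame of home_1 between -0.006 and 0.006 m and y of spacer_b in the frame of home_1 between -0.007 and 0.007 m and z of spacer_b in the frame of home_1 between -0.004 and 0.004 m) or (x of spacer_b in the frame of home_2 between -0.006 and 0.006 m and y of spacer_b in the frame of home_2 between -0.007 and 0.007 m and z of spacer_b in the frame of home_2 between -0.004 and 0.004 m))); the robot touches nothing.
It fails at once if the lying carton is disturbed (moved more than 20 mm) (distance of carton_lying from where it was at the start of the episode above 0.02 m).
It fails at once if the standing carton is disturbed (moved more than 20 mm) (distance of carton_standing from where it was at the start of the episode above 0.02 m).
It fails at once if the jar is disturbed (moved more than 20 mm) (distance of jar from where it was at the start of the episode above 0.02 m).
It also fails if it takes over 72 s, if anything falls off the work surface, if the arm or the gripper's body presses on something with over 40 N, if the wrist force passes 120 N, or if a joint passes its speed limit or range.

## Working session

There is one attempt and no reset: what is moved stays moved. The work goes in short steps, Python scripts to look and compute and a shell command to move; the robot and the scene stay as the last step left them, time stands still between calls to the robot, and variables do not carry over. Pictures are saved under pics/ and viewed, and the job is handed in when it is done.

```bash
ls; mkdir -p pics; python3 - <<'E'
from plant import ctrl
import cv2
print(ctrl.observe())
for n in ["scene","side","wrist"]:
    im=ctrl.grab_frame(n); cv2.imwrite(f"pics/{n}0.png",im); print(n,ctrl.calibration(n))
E
```

```text
pics
{'time': 0.0, 'q': array([-1.30203908e+00,  2.87221915e-01,  1.57815567e+00, -3.72076703e-05,
        1.27857470e+00, -1.50009875e-01]), 'qvel': array([-4.75823399e-05, -5.80114708e-04, -3.68018818e-04, -1.85371266e-04,
       -5.90635315e-04,  1.72211705e-03]), 'joint_efforts': array([ 6.18960275e-04, -4.05979800e+01, -2.92625320e+01, -1.50031619e-04,
        5.81306987e-03, -1.81615277e-06]), 'eef_pos': array([ 274.36616514, -616.20534806,  302.5210056 ]), 'ee_rot': array([ 9.78157432e-01,  2.07862082e-01, -8.77861851e-05, -1.17667825e-03]), 'force': array([-0.4163721 , -0.89130049, -0.0529471 ]), 'ft_torque': array([-0.03841844,  0.01529788,  0.00411073]), 'opening': 85.32484312711742}
scene {'mtx': array([[499.76653618,   0.        , 315.09391547],
       [  0.        , 499.76653618, 238.14025557],
       [  0.        ,   0.        ,   1.        ]]), 'R': array([[-0.38275016,  0.92373188,  0.01489034],
       [ 0.56076465,  0.24510252, -0.7908652 ],
       [-0.73419706, -0.29435381, -0.61180921]]), 't': array([ 128.19886342, -235.84693767, 1916.3479129 ])}
side {'mtx': array
[... 179 characters left out ...]
17749649, -0.01024459],
       [-0.08963944,  0.54508644, -0.83357396],
       [ 0.15354064, -0.81937523, -0.55231287]]), 't': array([ 515.9834072 ,   50.04844839, 1394.59335016])}
wrist {'mtx': array([[349.53395066,   0.        , 323.54938253],
       [  0.        , 349.53395066, 239.33207754],
       [  0.        ,   0.        ,   1.        ]]), 'mount': array([[-2.78448400e-04, -9.47028604e-01, -3.21149101e-01,
         8.23660709e+01],
       [ 9.99999828e-01, -4.29240524e-04,  3.98739094e-04,
         8.92633266e-02],
       [-5.15467537e-04, -3.21148935e-01,  9.47028561e-01,
        -7.05113162e+01],
       [ 0.00000000e+00,  0.00000000e+00,  0.00000000e+00,
         1.00000000e+00]])}
```

View pics/scene0.png

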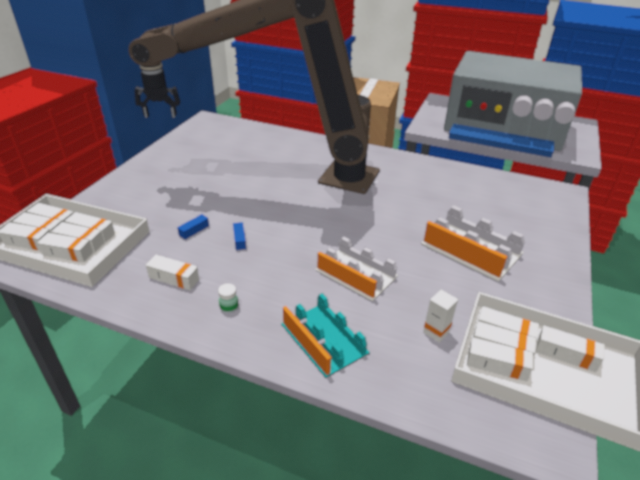

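View pics/side0.png

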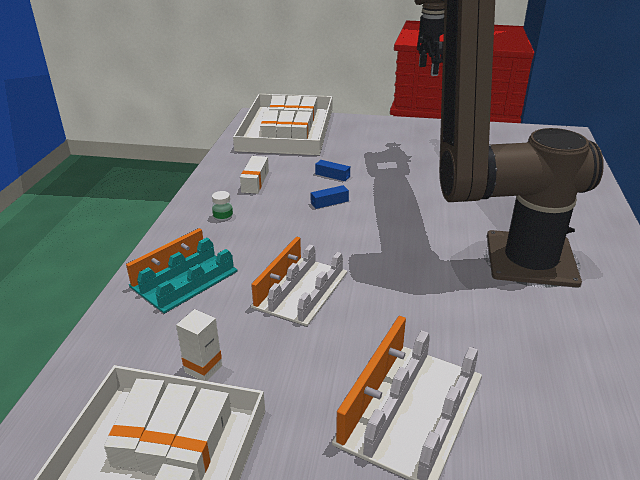

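View pics/wrist0.png

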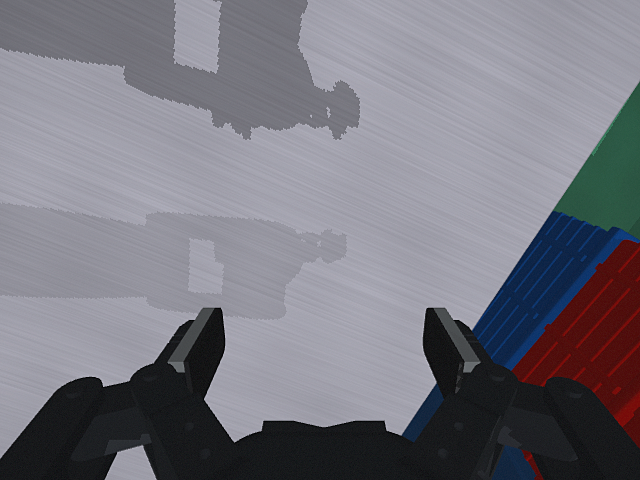

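The pictures show the bars at scene (193,226) and (239,236), which is side (332,170) and (329,196). The wanted rack is the smaller white one at scene (357,268), side (298,283). The lying carton, jar and standing carton are nearby.

```bash
cat > h.py <<'E'
from plant import ctrl
import numpy as np, cv2
from scipy.spatial.transform import Rotation as Rot
def cam(n,st=None):
    c=ctrl.calibration(n); K=np.array(c["mtx"])
    if n!="wrist": return K,np.array(c["R"]),np.array(c["t"])
    M=np.array(c["mount"]); Rt=Rot.from_quat(st["ee_rot"]).as_matrix()
    Rc=Rt@M[:3,:3]; p=Rt@M[:3,3]+st["eef_pos"]
    return K,Rc.T,-Rc.T@p
def proj(C,X):
    K,R,t=C; Y=np.atleast_2d(X)@R.T+t; u=Y@K.T; return u[:,:2]/u[:,2:]
def onz(C,uv,z):
    K,R,t=C; d=R.T@np.linalg.solve(K,[uv[0],uv[1],1]); o=-R.T@t; return o+d*(z-o[2])/d[2]
def tri(Cs,uvs):
    A=[];b=[]
    for C,uv in zip(Cs,uvs):
        K,R,t=C; d=R.T@np.linalg.solve(K,[uv[0],uv[1],1]); d/=np.linalg.norm(d); o=-R.T@t
        P=np.eye(3)-np.outer(d,d); A.append(P); b.append(P@o)
    X=np.linalg.lstsq(np.vstack(A),np.hstack(b),rcond=None)[0]; return X
E
python3 - <<'E'
from h import *
import pickle
out={}
for n in ["scene","side"]:
    for q in ["spacer_a","rack","nose_1","carton_lying","carton_standing","jar"]:
        try:
            r=ctrl.search_frame(n,q); print(n,q,[(np.round(d["at"]),round(d["p"],2)) for d in r])
        except Exception as e: print(n,q,e)
    for q in ["spacer_a","rack"]:
        r=ctrl.silhouettes(n,q)
        out[n,q]=[d["pixels"] for d in r]
        for d in r:
            ys,xs=np.where(d["pixels"]); print(n,q,round(d["p"],2),len(xs),xs.mean(),ys.mean())
pickle.dump(out,open("sil.pkl","wb"))
print(ctrl.observe()["time"])
E
python3 - <<'E'
import cv2
a=cv2.imread('pics/side0.png')[225:335,240:360]; b=cv2.imread('pics/scene0.png')[230:305,305:405]
cv2.imwrite('pics/sz1.png',cv2.resize(a,None,fx=5,fy=5,interpolation=cv2.INTER_CUBIC))
cv2.imwrite('pics/sc1.png',cv2.resize(b,None,fx=7,fy=7,interpolation=cv2.INTER_CUBIC))
E
```

```text
scene spacer_a [(array([ 537., -341.,   30.]), 0.85), (array([ 534., -177.,   34.]), 0.58)]
scene rack [(array([553., 214.,  32.]), 0.8), (array([801., 222.,  27.]), 0.8), (array([315., 510.,  43.]), 0.72)]
scene nose_1 [(array([551., 216.,  35.]), 0.95), (array([799., 222.,  29.]), 0.83), (array([317., 512.,  43.]), 0.75)]
scene carton_lying [(array([ 763., -264.,   45.]), 0.56)]
scene carton_standing [(array([673., 471.,  82.]), 0.9), (array([803., -57.,  44.]), 0.66), (array([552., 211.,  32.]), 0.42)]
scene jar [(array([799., -55.,  46.]), 0.66)]
scene spacer_a 0.76 292 239.45205479452054 236.13013698630138
scene spacer_a 0.65 453 193.49668874172184 226.5562913907285
scene rack 0.93 2884 356.8477808599168 269.56553398058253
scene rack 0.93 3833 324.47221497521525 336.6681450560918
scene rack 0.57 4227 474.01656020818547 244.0070972320795
side spacer_a [(array([ 526., -343.,   24.]), 0.91), (array([ 510., -180.,   33.]), 0.66)]
side rack [(array([269., 533.,   8.]), 0.94), (array([786., 221.,  32.]), 0.83), (array([525., 230.,  26.]), 0.63)]
side nose_1 [(array([267., 532.,  12.]), 0.96), (array([788., 223.,  33.]), 0.82), (array([523., 227.,  27.]), 0.77)]
side carton_lying [(array([ 742., -233.,   48.]), 0.85), (array([521., 225.,  22.]), 0.43)]
side carton_standing [(array([640., 489.,  80.]), 0.7), (array([524., 225.,  27.]), 0.64)]
side jar [(array([780., -54.,  41.]), 0.85)]
side spacer_a 0.82 634 329.37697160883283 196.44006309148264
side rack 0.94 5363 178.8974454596308 270.4450867052023
side rack 0.7 4943 296.2472182884888 283.68581832895
side rack 0.59 14424 406.5013172490294 407.2066001109262
0.95
```

View pics/sz1.png

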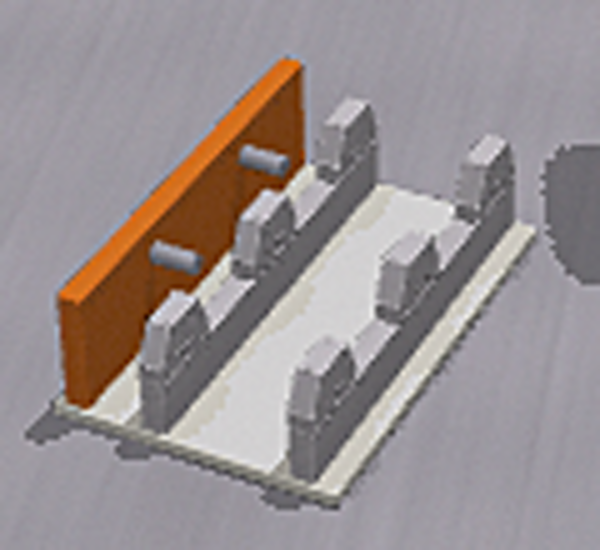

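View pics/sc1.png

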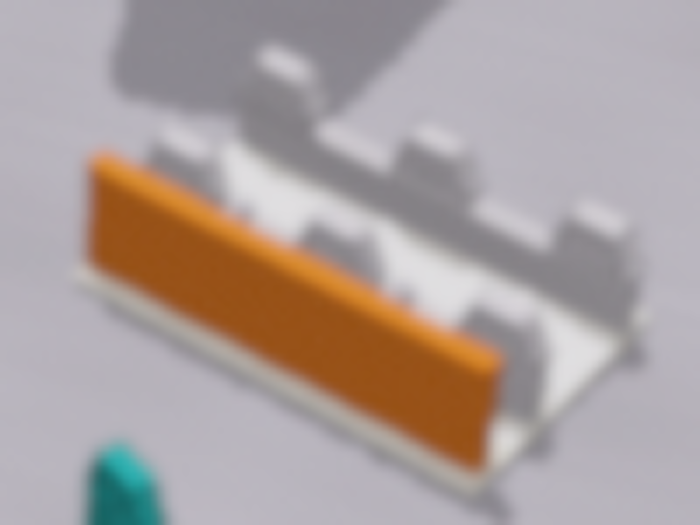

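```bash
cat > fit.py <<'E'
from h import *
from scipy.optimize import least_squares
S=lambda x,y:(x/5+240,y/5+225)
C=lambda x,y:(x/7+305,y/7+230)
# (cam, pixel, rack pt with y multiplier of L flag)
obs=[("side",S(283,165),(40,-40,51)),("side",S(195,262),(40,40,51)),
("side",S(60,298),(74,'L',66)),("side",S(80,305),(62,'L',66)),("side",S(288,60),(74,'-L',66)),("side",S(303,67),(62,'-L',66)),
("scene",C(93,155),(74,'-L',66)),("scene",C(490,360),(74,'L',66)),("scene",C(500,350),(62,'L',66)),("scene",C(487,470),(74,'L',8))]
cs={n:cam(n) for n in("scene","side")}
def pts(p):
    c,s=np.cos(p[2]),np.sin(p[2]); o=[]
    for _,_,q in obs:
        y={'L':p[3],'-L':-p[3]}.get(q[1],q[1])
        o.append([p[0]+c*q[0]-s*y,p[1]+s*q[0]+c*y,q[2]+p[4]])
    return np.array(o)
def res(p):
    P=pts(p); return np.concatenate([proj(cs[o[0]],P[i])[0]-o[1] for i,o in enumerate(obs)])
r=least_squares(res,[530,220,-.2,100,0],loss="soft_l1",x_scale=[1,1,.01,1,1])
print(r.x); print(np.round(r.fun.reshape(-1,2),1))
for i in (0,1): print('nose z meas');
E
python3 fit.py
python3 - <<'E'
import sys; sys.path.insert(0,'.')
from h import *
import pickle
o=pickle.load(open('sil.pkl','rb'))
from scipy.optimize import minimize
# colour masks for blue bars
for n in("scene","side"):
    im=cv2.imread(f'pics/{n}0.png').astype(int)
    m=((im[...,0]>im[...,2]+50)&(im[...,0]>im[...,1]+30)).astype(np.uint8)
    k,l,s,c=cv2.connectedComponentsWithStats(m)
    for i in range(1,k):
        if 100<s[i,4]<1500: print(n,s[i],c[i],[onz(cam(n),c[i],20).round()])
E
```

```text
[ 5.03912746e+02  2.12491092e+02 -2.88234883e-01  9.84101518e+01
  1.37258523e+00]
[[ 0.9  0.7]
 [ 0.9  1. ]
 [-0.6 -0.9]
 [ 0.4 -0.7]
 [-1.3 -0.5]
 [ 0.2 -0.6]
 [ 0.1  0.3]
 [ 0.3  0.8]
 [ 1.3 -0.1]
 [-1.1  0.5]]
nose z meas
nose z meas
scene [ 419    0  130   14 1060] [498.09716981   4.34245283] [array([-3047.,   215.,    20.])]
scene [399 115  13  35 202] [403.47524752 131.43564356] [array([-429.,  102.,   20.])]
scene [429 146  75  23 699] [466.13733906 156.96995708] [array([-306.,  393.,   20.])]
scene [178 214  30  25 410] [192.80731707 225.8902439 ] [array([ 530., -348.,   20.])]
scene [233 222  13  28 273] [238.93406593 235.19413919] [array([ 514., -187.,   20.])]
side [315 160  36  21 523] [332.30975143 169.87571702] [array([ 529., -343.,   20.])]
side [311 185  38  24 622] [329.58360129 196.1977492 ] [array([ 513., -185.,   20.])]
```

```bash
cat > bars.py <<'E'
from h import *
from scipy.optimize import minimize
ms={};cs={}
import sys
for n in("scene","side"):
    im=cv2.imread(f'pics/{n}0.png').astype(int)
    ms[n]=((im[...,0]>im[...,2]+45)&(im[...,0]>im[...,1]+25)).astype(np.uint8); cs[n]=cam(n)
def hull(C,p,S=8):
    c,s=np.cos(p[2]),np.sin(p[2]); B=np.array([[x,y,z] for x in(-50,50) for y in(-17,17) for z in(0,34)],float)
    W=np.c_[p[0]+c*B[:,0]-s*B[:,1],p[1]+s*B[:,0]+c*B[:,1],B[:,2]+p[3]]
    return cv2.convexHull(proj(C,W).astype(np.float32))
def iou(p,box,names=("scene","side")):
    t=0
    for n in names:
        h=hull(cs[n],p); x0,y0=[int(v) for v in cs0[n]-30]; 
        m=np.kron(ms[n][y0:y0+60,x0:x0+60],np.ones((6,6),np.uint8)); r=np.zeros_like(m)
        q=((h.reshape(-1,2)-[x0,y0]+.5)*6)
        cv2.fillConvexPoly(r,(q*16).astype(np.int32),1,shift=4)
        t+=1-(m&r).sum()/(m|r).sum()
    return t
for g in[(530,-345),(513,-186)]:
    cs0={n:np.round(proj(cs[n],[*g,17])[0]) for n in cs}
    best=None
    for yaw in np.arange(0,np.pi,.26):
        r=minimize(iou,[*g,yaw,0],args=(0,),method="Nelder-Mead",options=dict(initial_simplex=np.array([[*g,yaw,0]]*5)+np.vstack([np.zeros(4),np.diag([8,8,.2,4])])))
        if best is None or r.fun<best.fun: best=r
    print(best.x,best.fun)
E
python3 bars.py
```

```text
[ 5.30271142e+02 -3.47842291e+02 -2.78769113e-01  1.98190074e+00] 0.6036377867339362
[ 513.11741697 -187.72221499    0.58764782    2.26340176] 0.5094635087969286
```

```bash
cat >> h.py <<'E'
def go(x,y,z,psi):
    "shift/turn in tool axes from measured pose to target (tool down, tool x at world angle psi)"
    st=ctrl.observe(); R0=Rot.from_quat(st["ee_rot"]); 
    Rt=Rot.from_matrix(np.array([[np.cos(psi),np.sin(psi),0],[np.sin(psi),-np.cos(psi),0],[0,0,-1.]]))
    t=R0.inv().apply(np.array([x,y,z])-st["eef_pos"]); w=(R0.inv()*Rt).as_rotvec()
    q6=np.arctan2(y,x)+np.pi/2-psi
    print("shift",t.round(1),"turn",w.round(3),"dist",np.linalg.norm(t).round(),"q6 target",round(q6,2),"now q",st["q"].round(2),"t",round(st["time"],2),"F",st["force"].round(1),"open",round(st["opening"],1),"pos",st["eef_pos"].round(1),"psi",round(np.arctan2(R0.as_matrix()[1,0],R0.as_matrix()[0,0]),3))
E
python3 -c "
from h import *
go(513,-188,230,.588)"
```

```text
shift [ 392.2 -294.6   73.9] turn [ 0.     0.    -0.169] dist 496.0 q6 target 0.63 now q [-1.3   0.29  1.58  0.    1.28 -0.15] t 0.95 F [-1.1  0.1  0.6] open 85.4 pos [ 274.5 -616.7  303.9] psi 0.419
```

```bash
python3 -m handwheel '{"translation":[[20,-15,4],[55,-41,10],[94,-71,18],[133,-100,25],[173,-130,33],[212,-160,40],[251,-189,47],[290,-218,55],[325,-244,61],[345,-259,65]],"angular":[[0,0,0],[0,0,-0.02],[0,0,-0.04],[0,0,-0.06],[0,0,-0.08],[0,0,-0.1],[0,0,-0.12],[0,0,-0.14],[0,0,-0.16],[0,0,-0.169]]}' 85
python3 -c "
from h import *
st=ctrl.observe()
im=ctrl.grab_frame('wrist');cv2.imwrite('pics/w1.png',im)
import pickle;pickle.dump(st,open('w1.pkl','wb'))
go(513,-188,230,.588)"
```

```text
time: 1.95
eef_pos: [485.3, -236.8, 238.6]
ee_rot: [0.957, 0.291, 0.0, -0.0]
force: [0.1, -0.4, -0.3]
opening: 85.2
shift [ 48.6 -23.6   8. ] turn [-0.003 -0.002  0.004] dist 55.0 q6 target 0.63 now q [-0.64  0.05  1.97  0.    1.12  0.34] t 2.0 F [-0.5  0.9 -0.3] open 85.0 pos [ 485.9 -234.8  237.9] psi 0.592
```

View pics/w1.png

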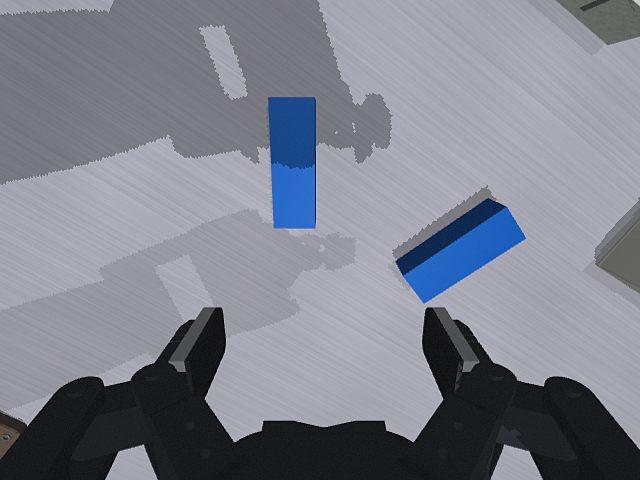

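```bash
python3 - <<'E'
from h import *
import pickle
st=pickle.load(open('w1.pkl','rb')); C=cam('wrist',st)
im=cv2.imread('pics/w1.png')
crop=cv2.resize(im[185:315,380:540],None,fx=4,fy=4,interpolation=cv2.INTER_CUBIC);cv2.imwrite('pics/w1c.png',crop)
for nm,P in dict(b2=[(268,97),(314,97),(316,228),(274,228)],b1=[(508,207),(525,238),(425,303),(404,273)]).items():
    W=np.array([onz(C,p,34) for p in P]); print(nm,W.round(1).tolist(),W.mean(0).round(1))
    for i in range(4):
        d=W[(i+1)%4]-W[i]; print(np.linalg.norm(d).round(1),np.arctan2(d[1],d[0]).round(3))
E
```

```text
b2 [[544.8, -148.0, 34.0], [563.5, -175.9, 34.0], [480.9, -232.2, 34.0], [461.7, -203.5, 34.0]] [ 512.7 -189.9   34. ]
33.6 -0.98
99.9 -2.543
34.5 2.161
99.9 0.589
b1 [[581.8, -351.0, 34.0], [570.3, -381.0, 34.0], [476.8, -350.6, 34.0], [489.3, -317.2, 34.0]] [ 529.6 -350.    34. ]
32.2 -1.937
98.3 2.827
35.7 1.211
98.4 -0.35
```

View pics/w1c.png

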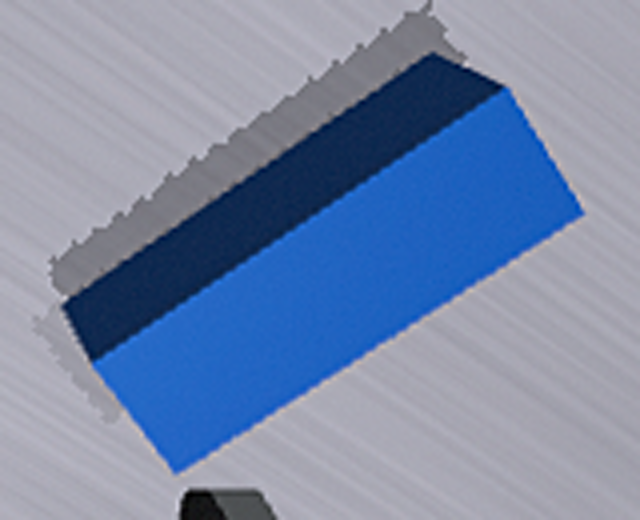

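```bash
python3 - <<'E'
from h import *
import pickle
st=pickle.load(open('w1.pkl','rb')); C=cam('wrist',st)
W=np.array([onz(C,p,34) for p in [(507,208.2),(525.7,238),(424.3,303),(403.7,275.5)]]);print(W.mean(0))
for i in range(4):
        d=W[(i+1)%4]-W[i]; print(np.linalg.norm(d).round(1),np.arctan2(d[1],d[0]).round(3))
go(512.7,-190,79,.592)
E
```

```text
[ 528.7689221  -350.26838155   34.        ]
32.2 -1.888
99.3 2.819
33.4 1.239
98.8 -0.335
shift [ 47.  -21.7 159. ] turn [-0.003 -0.002  0.   ] dist 167.0 q6 target 0.62 now q [-0.64  0.05  1.97  0.    1.12  0.34] t 2.0 F [-0.5  0.9 -0.3] open 85.0 pos [ 485.9 -234.8  237.9] psi 0.592
```

```bash
python3 -m handwheel '{"translation":[[8,-3,15],[20,-9,40],[32,-15,65],[41,-19,85],[47,-21,95],[47,-21.5,98],[47,-21.7,99],[47,-21.7,99],[47,-21.7,99],[47,-21.7,99]],"angular":[[0,0,0],[0,0,0],[0,0,0],[0,0,0],[0,0,0],[0,0,0],[0,0,0],[0,0,0],[0,0,0],[0,0,0]]}' 85
python3 -c "
from h import *
go(512.7,-190,79,.592)
go(512.7,-190,79,.592)
import pickle
st=ctrl.observe()
im=ctrl.grab_frame('wrist');cv2.imwrite('pics/w2.png',im)
pickle.dump(st,open('w2.pkl','wb'))
go(512.7,-190,79,.592)"
```

```text
time: 3.0
eef_pos: [511.8, -196.2, 140.9]
ee_rot: [0.957, 0.289, 0.001, 0.001]
force: [-0.1, -0.3, 0.6]
opening: 85.0
shift [ 4.1 -4.7 61.9] turn [ 0.002 -0.001 -0.005] dist 62.0 q6 target 0.62 now q [-0.55  0.2   2.   -0.    0.93  0.43] t 3.0 F [-0.1 -0.3  0.6] open 85.0 pos [ 511.8 -196.2  140.9] psi 0.587
shift [ 4.1 -4.7 61.9] turn [ 0.002 -0.001 -0.005] dist 62.0 q6 target 0.62 now q [-0.55  0.2   2.   -0.    0.93  0.43] t 3.0 F [-0.1 -0.3  0.6] open 85.0 pos [ 511.8 -196.2  140.9] psi 0.587
shift [ 4.1 -4.6 61.7] turn [ 0.001 -0.001 -0.005] dist 62.0 q6 target 0.62 now q [-0.55  0.2   2.   -0.    0.93  0.43] t 3.05 F [ 0.4 -0.1  0.9] open 84.7 pos [ 511.7 -196.   140.7] psi 0.587
```

View pics/w2.png

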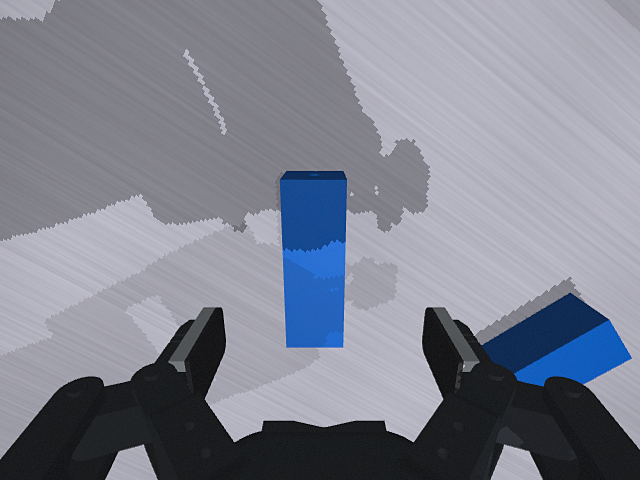

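```bash
python3 - <<'E'
from h import *
import pickle
st=pickle.load(open('w2.pkl','rb')); C=cam('wrist',st)
W=np.array([onz(C,p,34) for p in [(280.5,180),(347,179.5),(343.5,347.5),(286.5,347.5)]]);c=W.mean(0);print(c)
for i in range(4):
        d=W[(i+1)%4]-W[i]; print(np.linalg.norm(d).round(1),np.arctan2(d[1],d[0]).round(3))
print(proj(C,[c[0],c[1],34]))
# two-view height of bar centre corner
s1=pickle.load(open('w1.pkl','rb'))
for a,b in [((268,97),(280.5,180)),((316,228),(343.5,347.5))]: print(tri([cam('wrist',s1),C],[a,b]))
go(c[0],c[1],79,.59)
E
```

```text
[ 512.48104166 -189.96995895   34.        ]
33.7 -0.977
100.4 -2.554
34.1 2.156
100.1 0.583
[[314.42987527 270.59874778]]
[ 544.89357205 -148.22995907   34.7550732 ]
[ 480.83104279 -231.82937231   34.69743298]
shift [ 4.  -4.7 61.7] turn [ 0.001 -0.001 -0.003] dist 62.0 q6 target 0.63 now q [-0.55  0.2   2.   -0.    0.93  0.43] t 3.05 F [ 0.4 -0.1  0.9] open 84.7 pos [ 511.7 -196.   140.7] psi 0.587
```

```bash
python3 -m handwheel '{"translation":[[2,-2,10],[4,-4,25],[4,-4.7,40],[4,-4.7,52],[4,-4.7,58],[4,-4.7,61],[4,-4.7,61.5],[4,-4.7,61.5],[4,-4.7,61.5],[4,-4.7,61.5]],"angular":[[0,0,0],[0,0,0],[0,0,0],[0,0,0],[0,0,0],[0,0,0],[0,0,0],[0,0,0],[0,0,0],[0,0,0]]}' 85
python3 -m handwheel '{"translation":[[0,0,0],[0,0,0],[0,0,0],[0,0,0],[0,0,0],[0,0,0],[0,0,0],[0,0,0],[0,0,-8],[0,0,-20]],"angular":[[0,0,0],[0,0,0],[0,0,0],[0,0,0],[0,0,0],[0,0,0],[0,0,0],[0,0,0],[0,0,0],[0,0,0]]}' 20 50
python3 -c "
from h import *
go(420,220,230,-.288)"
```

```text
time: 4.05
eef_pos: [512.5, -189.7, 79.1]
ee_rot: [0.957, 0.29, 0.0, 0.0]
force: [0.0, -0.4, -0.3]
opening: 85.1
time: 5.05
eef_pos: [511.1, -188.8, 97.6]
ee_rot: [0.957, 0.29, -0.001, -0.001]
force: [0.2, 0.6, -0.9]
opening: 33.2
shift [ 150.7 -391.1 -131.3] turn [-0.003  0.003  0.876] dist 439.0 q6 target 2.34 now q [-0.54  0.27  2.02  0.    0.86  0.44] t 5.05 F [ 0.2  0.6 -0.9] open 33.2 pos [ 511.1 -188.8   97.6] psi 0.588
```

```bash
python3 -c "
from h import *
go(440,190,235,-.288)"
```

```text
shift [ 150.7 -355.1 -136.4] turn [-0.003  0.003  0.876] dist 409.0 q6 target 2.27 now q [-0.54  0.27  2.02  0.    0.86  0.44] t 5.05 F [ 0.2  0.6 -0.9] open 33.2 pos [ 511.1 -188.8   97.6] psi 0.588
```

```bash
python3 -m handwheel '{"translation":[[5,-12,-30],[18,-45,-62],[36,-87,-90],[56,-130,-112],[76,-175,-126],[96,-220,-134],[115,-265,-136],[131,-305,-136],[143,-335,-136],[150,-350,-136]],"angular":[[0,0,0],[0,0,0.1],[0,0,0.2],[0,0,0.31],[0,0,0.42],[0,0,0.53],[0,0,0.64],[0,0,0.74],[0,0,0.83],[0,0,0.876]]}'
python3 -m handwheel '{"translation":[[0,-3,0],[0,-5,0],[0,-5,0],[0,-5,0],[0,-5,0],[0,-5,0],[0,-5,0],[0,-5,0],[0,-5,0],[0,-5,0]],"angular":[[0,0,0],[0,0,0],[0,0,0],[0,0,0],[0,0,0],[0,0,0],[0,0,0],[0,0,0],[0,0,0],[0,0,0]]}'
python3 -c "
from h import *
import pickle
st=ctrl.observe()
im=ctrl.grab_frame('wrist');cv2.imwrite('pics/w3.png',im)
pickle.dump(st,open('w3.pkl','wb'))
go(440,190,235,-.288)"
```

```text
time: 6.05
eef_pos: [441.4, 187.4, 235.0]
ee_rot: [0.99, -0.143, -0.0, -0.0]
force: [0.8, 0.2, -1.0]
opening: 33.1
time: 7.05
eef_pos: [444.3, 189.8, 234.4]
ee_rot: [0.99, -0.144, -0.0, 0.0]
force: [-0.5, -0.6, -1.5]
opening: 33.0
shift [-4.2  1.  -0.6] turn [-0. -0. -0.] dist 4.0 q6 target 2.27 now q [ 0.19 -0.07  2.1  -0.    1.11  2.05] t 7.1 F [-0.8 -1.3 -2. ] open 33.7 pos [444.3 189.8 234.4] psi -0.288
```

View pics/w3.png

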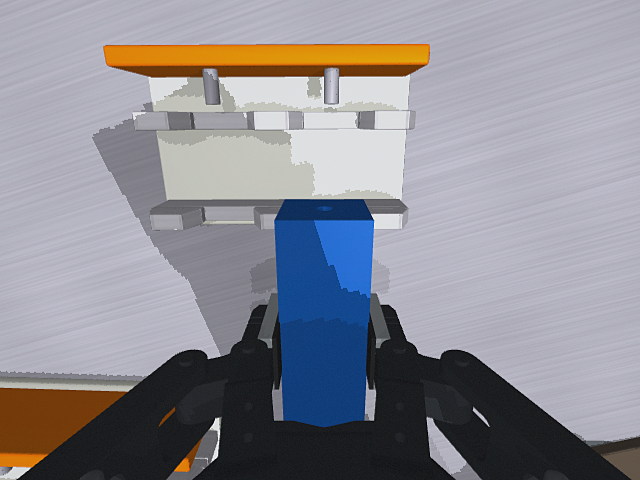

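```bash
python3 -c "
import cv2
im=cv2.imread('pics/w3.png')
cv2.imwrite('pics/w3c.png',cv2.resize(im[35:240,95:440],None,fx=2.3,fy=2.3,interpolation=cv2.INTER_CUBIC))
cv2.imwrite('pics/w3d.png',cv2.resize(im[190:240,260:390],None,fx=6,fy=6,interpolation=cv2.INTER_CUBIC))
"
```

```text
(no output)
```

View pics/w3c.png

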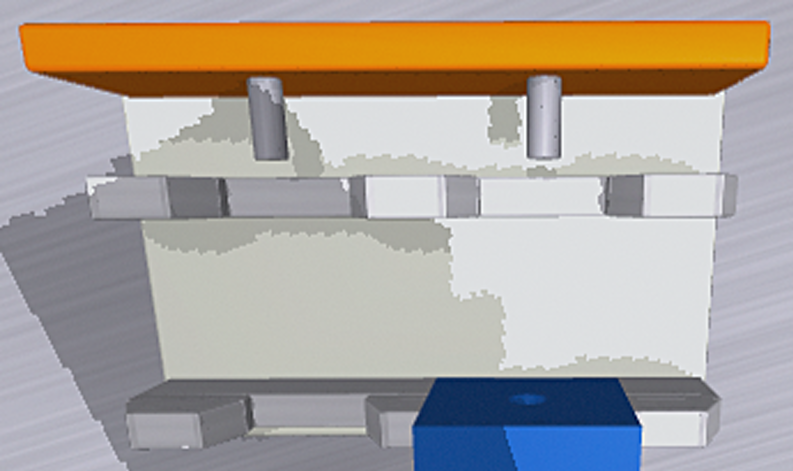

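View pics/w3d.png

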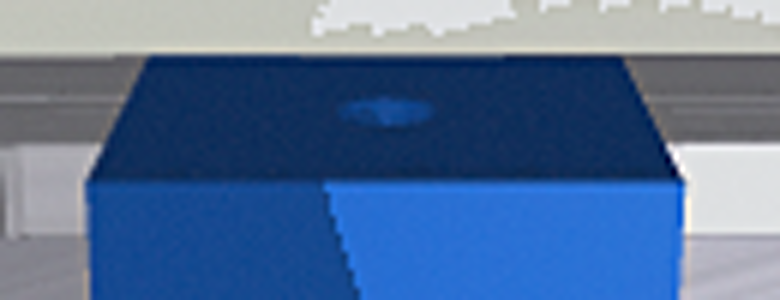

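```bash
cat > fit2.py <<'E'
from h import *
from scipy.optimize import least_squares
import pickle
st=pickle.load(open('w3.pkl','rb')); C=cam('wrist',st)
c=lambda x,y:(95+x/2.3,35+y/2.3)
obs=[(c(270,158),(40,40,51)),(c(543,158),(40,-40,51)),(c(30,70),(62,98.4,66)),(c(768,70),(62,-98.4,66)),(c(21,25),(74,98.4,66)),(c(769,22),(74,-98.4,66)),(c(405,177),(36,0,60)),(c(405,216),(24,0,60))]
def W(p,q):
    k,s=np.cos(p[2]),np.sin(p[2]); return [p[0]+k*q[0]-s*q[1],p[1]+s*q[0]+k*q[1],q[2]+p[3]]
f=lambda p:np.concatenate([proj(C,W(p,q))[0]-uv for uv,q in obs])
for fixz in(0,1):
    r=least_squares((lambda p:f([*p[:3],0])) if fixz else f,[504,212,-.288,0],x_scale=[1,1,.01,1]); print(r.x.round(3)); print(f(r.x).reshape(-1,2).round(1).tolist())
p=r.x
h1=W(p,(0,40,51));h2=W(p,(0,-40,51));print(h1,h2)
# held bar: front top edge, width 34
a=onz(C,(260+88/6,190+182/6),0);o=-C[1].T@C[2]
for z in (170,173,176,179): 
    A=onz(C,(260+88/6,190+182/6),z);B=onz(C,(260+682/6,190+182/6),z);M=(A+B)/2; Rt=Rot.from_quat(st['ee_rot']); print(z,np.linalg.norm(A-B),Rt.inv().apply(M-st['eef_pos']), np.arctan2(*(B-A)[[0,1]]))
E
python3 fit2.py
```

```text
[ 5.04543e+02  2.07407e+02 -2.87000e-01  7.51000e-01]
[[1.1, 1.4], [0.7, 1.2], [-0.3, 0.5], [-1.6, 0.0], [-0.3, -1.9], [-0.1, -1.0], [-0.1, -1.0], [0.8, 1.2]]
[ 5.04669e+02  2.07485e+02 -2.87000e-01  0.00000e+00]
[[1.3, 1.3], [0.5, 1.1], [0.2, 0.5], [-2.1, 0.1], [0.2, -1.9], [-0.6, -0.9], [-0.1, -1.2], [0.8, 1.0]]
[np.float64(516.0013344069586), np.float64(245.84615486627348), np.float64(51.0)] [np.float64(493.33679566422086), np.float64(169.12380686010948), np.float64(51.0)]
170 39.621660026084 [44.82472479  0.57575704 64.42378625] -2.8530688588341233
173 38.74074058674652 [45.66241125  0.56914301 61.42374222] -2.8530688588341224
176 37.85982114740905 [46.50009771  0.56252897 58.42369818] -2.8530688588341233
179 36.978901708071604 [47.33778417  0.55591494 55.42365415] -2.853068858834123
```

```bash
python3 -c "
from h import *
go(477.2,174.4,118,-.287)"
```

```text
shift [ 35.9   5.4 116.4] turn [-0.    -0.    -0.001] dist 122.0 q6 target 2.21 now q [ 0.19 -0.07  2.1  -0.    1.11  2.05] t 7.1 F [-0.8 -1.3 -2. ] open 33.7 pos [444.3 189.8 234.4] psi -0.288
```

```bash
python3 -m handwheel '{"translation":[[10,2,10],[25,4,25],[34,5,45],[36,5.4,62],[36,5.4,76],[36,5.4,88],[36,5.4,98],[36,5.4,106],[36,5.4,112],[36,5.4,115]],"angular":[[0,0,0],[0,0,0],[0,0,0],[0,0,0],[0,0,0],[0,0,0],[0,0,0],[0,0,0],[0,0,0],[0,0,0]]}'
python3 -c "
from h import *
go(477.2,174.4,113,-.287)
st=ctrl.observe()
im=ctrl.grab_frame('wrist');cv2.imwrite('pics/w4.png',im)
im=ctrl.grab_frame('side');cv2.imwrite('pics/s4.png',cv2.resize(im[200:340,220:400],None,fx=4,fy=4))
go(477.2,174.4,113,-.287)"
```

```text
time: 8.1
eef_pos: [477.3, 174.4, 119.1]
ee_rot: [0.99, -0.144, -0.0, 0.0]
force: [-0.2, -0.5, -1.1]
opening: 33.4
shift [-0.1  0.   6.1] turn [ 0.     0.    -0.001] dist 6.0 q6 target 2.21 now q [0.15 0.16 2.1  0.   0.88 2.01] t 8.1 F [-0.2 -0.5 -1.1] open 33.4 pos [477.3 174.4 119.1] psi -0.288
shift [-0.   0.   6.3] turn [ 0.     0.    -0.001] dist 6.0 q6 target 2.21 now q [ 0.15  0.16  2.1  -0.    0.88  2.01] t 8.2 F [-0.7 -0.5 -1.9] open 33.4 pos [477.2 174.4 119.3] psi -0.288
```

View pics/w4.png

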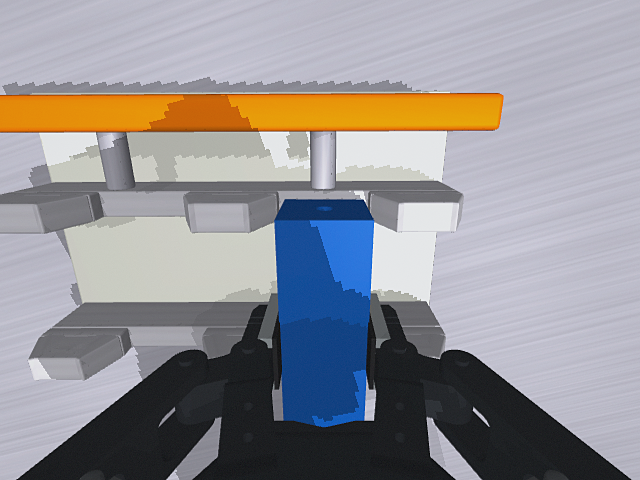

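View pics/s4.png

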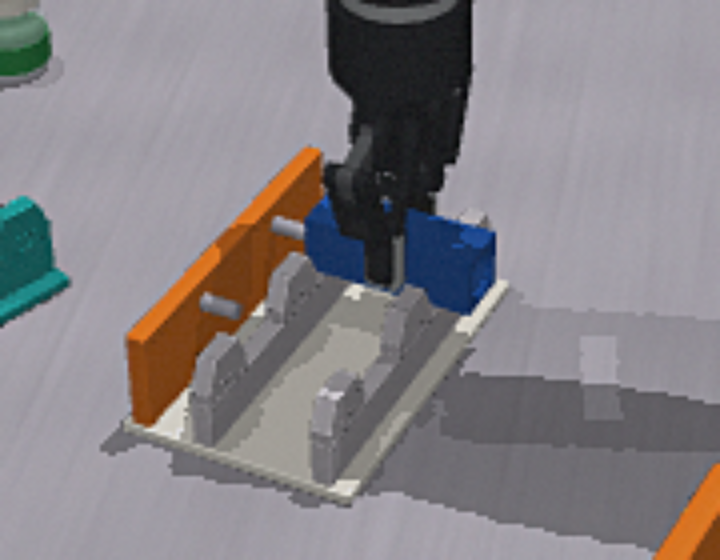

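```bash
python3 -m handwheel '{"translation":[[0,0,2],[0,0,4],[0,0,5],[0,0,5.8],[0,0,6.3],[0,0,6.3],[1,0,6.3],[2,0,6.3],[3,0,6.3],[3,0,6.3]],"angular":[[0,0,0],[0,0,0],[0,0,0],[0,0,0],[0,0,0],[0,0,0],[0,0,0],[0,0,0],[0,0,0],[0,0,0]]}'
python3 -m handwheel '{"translation":[[1,0,0],[2,0,0],[3,0,0],[4,0,0],[5,0,0],[6,0,0],[7,0,0],[8,0,0],[9,0,0],[9,0,0]],"angular":[[0,0,0],[0,0,0],[0,0,0],[0,0,0],[0,0,0],[0,0,0],[0,0,0],[0,0,0],[0,0,0],[0,0,0]]}'
python3 -c "
from h import *
go(493.5,169.6,113,-.287)"
```

```text
time: 9.2
eef_pos: [480.4, 173.4, 113.2]
ee_rot: [0.99, -0.144, 0.0, -0.0]
force: [0.3, 0.4, -1.5]
opening: 33.3
time: 10.2
eef_pos: [484.9, 172.1, 112.9]
ee_rot: [0.99, -0.144, -0.007, 0.0]
force: [-14.4, 5.4, 11.5]
opening: 33.6
shift [ 8.9 -0.  -0.2] turn [ 0.002  0.013 -0.002] dist 9.0 q6 target 2.19 now q [0.14 0.19 2.08 0.   0.88 2.  ] t 10.2 F [-14.4   5.4  11.5] open 33.6 pos [484.9 172.1 112.9] psi -0.289
```

Stopped 8.9 mm short with about 15 N, so the square end is forward. I'll back off, lift and turn it.

```bash
python3 -m handwheel '{"translation":[[-5,0,0],[-10,0,0],[-14,0,0],[-14,0,-5],[-14,0,-14],[-14,0,-26],[-14,0,-40],[-14,0,-54],[-14,0,-64],[-14,0,-68]],"angular":[[0,0,0],[0,0,0],[0,0,0],[0,0,0],[0,0,0],[0,0,0],[0,0,0],[0,0,0],[0,0,-0.05],[0,0,-0.15]]}'
python3 -m handwheel '{"translation":[[0,0,0],[0,0,0],[0,0,0],[0,0,0],[0,0,0],[0,0,0],[0,0,0],[0,0,0],[0,0,0],[0,0,0]],"angular":[[0,0,-0.14],[0,0,-0.28],[0,0,-0.42],[0,0,-0.56],[0,0,-0.7],[0,0,-0.84],[0,0,-0.98],[0,0,-1.12],[0,0,-1.26],[0,0,-1.4]]}'
python3 -m handwheel '{"translation":[[0,0,0],[0,0,0],[0,0,0],[0,0,0],[0,0,0],[0,0,0],[0,0,0],[0,0,0],[0,0,0],[0,0,0]],"angular":[[0,0,-0.14],[0,0,-0.28],[0,0,-0.42],[0,0,-0.56],[0,0,-0.7],[0,0,-0.84],[0,0,-0.98],[0,0,-1.12],[0,0,-1.26],[0,0,-1.4]]}'
python3 -c "
from h import *
from math import pi
go(477.2,174.4,118,pi-.287)
im=ctrl.grab_frame('wrist');cv2.imwrite('pics/w5.png',im)
"
```

```text
time: 11.2
eef_pos: [476.5, 175.0, 183.9]
ee_rot: [0.998, -0.067, 0.002, -0.0]
force: [-0.5, 1.0, -1.8]
opening: 33.4
time: 12.2
eef_pos: [475.8, 174.9, 182.5]
ee_rot: [0.806, 0.592, 0.001, 0.0]
force: [0.3, -0.0, -2.0]
opening: 32.8
time: 13.2
eef_pos: [475.8, 174.9, 182.5]
ee_rot: [0.235, 0.972, 0.0, 0.001]
force: [0.0, 0.1, -0.8]
opening: 33.2
shift [-1.4  0.1 64.5] turn [ 0.001  0.001 -0.187] dist 65.0 q6 target -0.93 now q [ 0.15  0.05  2.08 -0.    1.01 -0.94] t 13.2 F [ 0.   0.1 -0.8] open 33.2 pos [475.8 174.9 182.5] psi 2.667
```

View pics/w5.png

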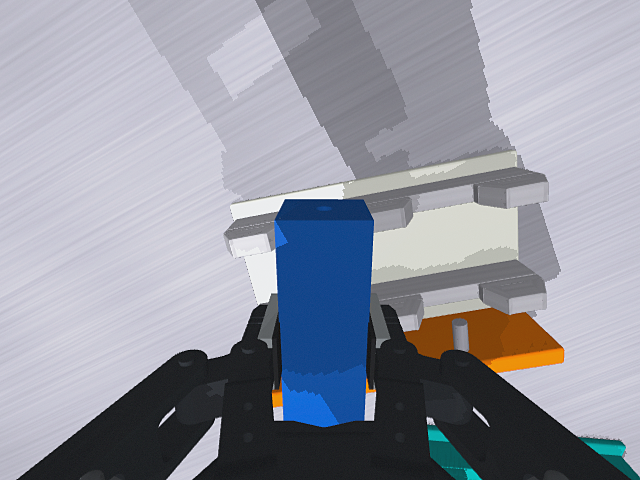

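```bash
python3 -m handwheel '{"translation":[[0,0,0],[-1,0,2],[-1.4,0,10],[-1.4,0,22],[-1.4,0,35],[-1.4,0,46],[-1.4,0,54],[-1.4,0,60],[-1.4,0,63],[-1.4,0,64.5]],"angular":[[0,0,-0.12],[0,0,-0.187],[0,0,-0.187],[0,0,-0.187],[0,0,-0.187],[0,0,-0.187],[0,0,-0.187],[0,0,-0.187],[0,0,-0.187],[0,0,-0.187]]}'
python3 -c "
from h import *
from math import pi
go(477.2,174.4,113,pi-.287)
im=ctrl.grab_frame('side');cv2.imwrite('pics/s5.png',cv2.resize(im[200:340,220:400],None,fx=4,fy=4))
im=ctrl.grab_frame('wrist');cv2.imwrite('pics/w6.png',im)
"
```

```text
time: 14.25
eef_pos: [476.7, 174.3, 116.4]
ee_rot: [0.146, 0.989, -0.0, -0.0]
force: [0.3, -0.0, -1.0]
opening: 33.4
shift [-0.4  0.3  3.4] turn [-0.    -0.    -0.006] dist 3.0 q6 target -0.93 now q [ 0.15  0.16  2.11  0.    0.87 -1.13] t 14.25 F [ 0.3 -0.  -1. ] open 33.4 pos [476.7 174.3 116.4] psi 2.849
```

View pics/w6.png

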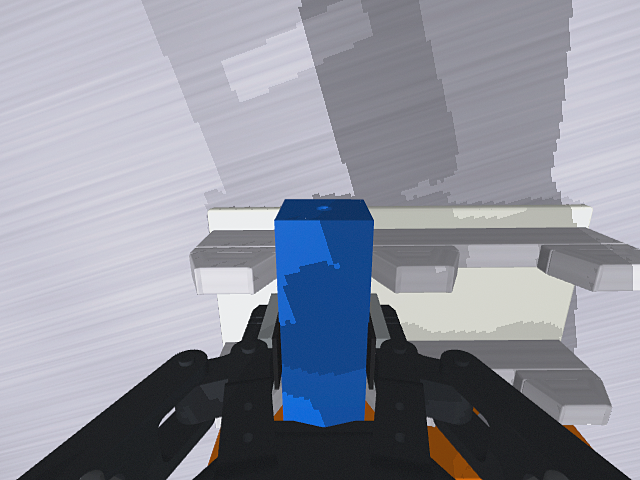

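```bash
python3 -m handwheel '{"translation":[[0,0,1.5],[0,0,3],[0,0,3.3],[-1,0,3.3],[-2,0,3.3],[-3,0,3.3],[-4,0,3.3],[-5,0,3.3],[-5,0,3.3],[-5,0,3.3]],"angular":[[0,0,-0.006],[0,0,-0.006],[0,0,-0.006],[0,0,-0.006],[0,0,-0.006],[0,0,-0.006],[0,0,-0.006],[0,0,-0.006],[0,0,-0.006],[0,0,-0.006]]}'
python3 -m handwheel '{"translation":[[-1,0,0],[-2,0,0],[-3,0,0],[-4,0,0],[-5,0,0],[-6,0,0],[-7,0,0],[-8,0,0],[-8,0,0],[-8,0,0]],"angular":[[0,0,0],[0,0,0],[0,0,0],[0,0,0],[0,0,0],[0,0,0],[0,0,0],[0,0,0],[0,0,0],[0,0,0]]}'
python3 -c "
from h import *
from math import pi
go(493.5,169.6,113,pi-.287)"
```

```text
time: 15.35
eef_pos: [481.5, 172.8, 113.3]
ee_rot: [0.143, 0.99, 0.0, -0.0]
force: [-0.1, -0.7, -2.0]
opening: 33.3
time: 16.35
eef_pos: [489.1, 170.6, 113.3]
ee_rot: [0.143, 0.99, 0.0, -0.0]
force: [0.4, -0.3, -1.1]
opening: 33.3
shift [-4.5  0.3  0.3] turn [ 0. -0.  0.] dist 4.0 q6 target -0.95 now q [ 0.14  0.19  2.08  0.    0.87 -1.14] t 16.35 F [ 0.4 -0.3 -1.1] open 33.3 pos [489.1 170.6 113.3] psi 2.855
```

It went past the square stop freely (4.5 mm short, no force). I'll push on until contact.

```bash
python3 -m handwheel '{"translation":[[-1,0,0],[-2,0,0],[-3,0,0],[-4,0,0],[-5,0,0],[-6,0,0],[-7,0,0],[-8,0,0],[-8.5,0,0],[-8.5,0,0]],"angular":[[0,0,0],[0,0,0],[0,0,0],[0,0,0],[0,0,0],[0,0,0],[0,0,0],[0,0,0],[0,0,0],[0,0,0]]}'
python3 -c "
from h import *
from math import pi
go(493.5,169.6,113,pi-.287)"
```

```text
time: 17.35
eef_pos: [495.7, 168.6, 112.8]
ee_rot: [0.143, 0.99, -0.0, -0.003]
force: [-5.8, 2.1, 1.8]
opening: 33.3
shift [ 2.3  0.3 -0.2] turn [-0.001 -0.005  0.   ] dist 2.0 q6 target -0.95 now q [ 0.13  0.2   2.07  0.    0.88 -1.15] t 17.35 F [-5.8  2.1  1.8] open 33.3 pos [495.7 168.6 112.8] psi 2.855
```

```bash
python3 -m handwheel '{"translation":[[-1,0,0],[-2,0,0],[-3,0,0],[-3,0,0],[-3,0,0],[-2,0,0],[0,0,0],[1,0,0],[1,0,0],[1,0,0]],"angular":[[0,0,0],[0,0,0],[0,0,0],[0,0,0],[0,0,0],[0,0,0],[0,0,0],[0,0,0],[0,0,0],[0,0,0]]}'
python3 -m handwheel '{"translation":[[0,0,0],[0,0,0],[0,0,0],[0,0,0],[0,0,0],[0,0,0],[0,0,0],[0,0,0],[0,0,0],[0,0,0]],"angular":[[0,0,0],[0,0,0],[0,0,0],[0,0,0],[0,0,0],[0,0,0],[0,0,0],[0,0,0],[0,0,0],[0,0,0]]}' 52
python3 -c "
from h import *
from math import pi
go(493.5,169.6,113,pi-.287)
im=ctrl.grab_frame('side');cv2.imwrite('pics/s7.png',cv2.resize(im[200:340,220:400],None,fx=4,fy=4))
"
```

```text
time: 18.35
eef_pos: [495.5, 168.7, 112.8]
ee_rot: [0.143, 0.99, 0.0, -0.001]
force: [-4.5, 3.6, -1.7]
opening: 33.2
time: 19.35
eef_pos: [496.3, 168.5, 113.3]
ee_rot: [0.143, 0.99, -0.0, -0.0]
force: [-0.7, -0.5, 0.7]
opening: 51.8
shift [3.  0.3 0.3] turn [-0. -0.  0.] dist 3.0 q6 target -0.95 now q [ 0.13  0.2   2.07 -0.    0.87 -1.15] t 19.35 F [-0.7 -0.5  0.7] open 51.8 pos [496.3 168.5 113.3] psi 2.855
```

View pics/s7.png

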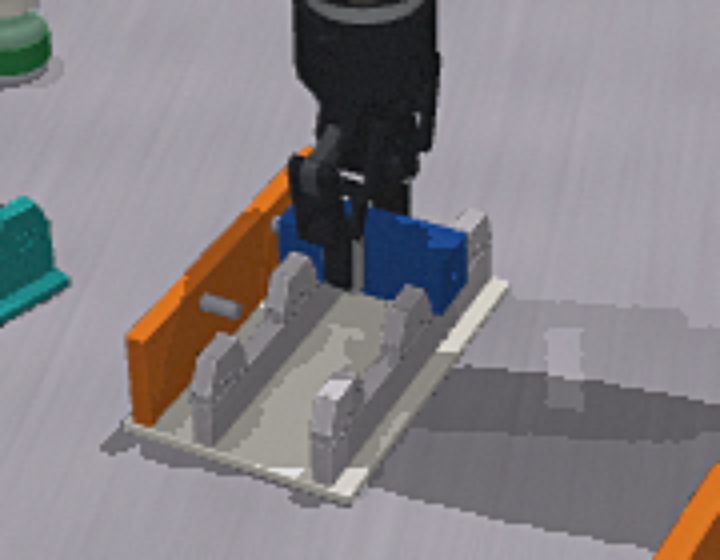

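```bash
python3 -m handwheel '{"translation":[[0,0,-5],[0,0,-15],[0,0,-30],[0,0,-48],[0,0,-68],[0,0,-88],[0,0,-106],[0,0,-118],[0,0,-124],[0,0,-126]],"angular":[[0,0,0],[0,0,0],[0,0,0],[0,0,0],[0,0,0],[0,0,0],[0,0,0],[0,0,0],[0,0,0],[0,0,0]]}' 70
python3 -c "
from h import *
from math import pi
import pickle
st=ctrl.observe()
im=ctrl.grab_frame('wrist');cv2.imwrite('pics/w8.png',im)
pickle.dump(st,open('w8.pkl','wb'))
go(529,-350,170,pi-.326)
"
```

```text
time: 20.4
eef_pos: [496.5, 168.5, 240.3]
ee_rot: [0.143, 0.99, 0.0, 0.001]
force: [-0.1, 0.4, -0.6]
opening: 69.9
shift [-178.  -488.    69.8] turn [0.    0.001 0.039] dist 524.0 q6 target -1.83 now q [ 0.13  0.02  2.   -0.    1.12 -1.15] t 20.45 F [ 0.5  0.6 -0.5] open 69.8 pos [496.3 168.4 239.8] psi 2.855
```

View pics/w8.png

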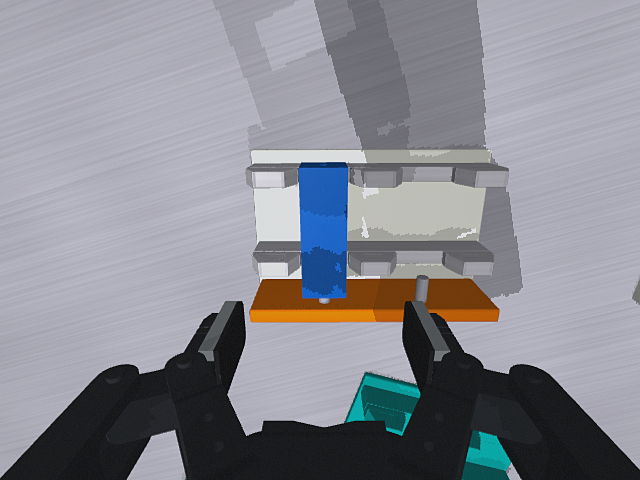

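```bash
python3 - <<'E'
from h import *
import pickle
st=pickle.load(open('w8.pkl','rb')); C=cam('wrist',st)
W=np.array([onz(C,p,68) for p in [(299.5,168),(347.5,168),(346.5,298),(302,298)]]);c=W.mean(0)
for i in range(4):
        d=W[(i+1)%4]-W[i]; print(np.linalg.norm(d).round(1),np.arctan2(d[1],d[0]).round(3))
k,s=np.cos(-.287),np.sin(-.287)
L=lambda P:np.array([k*(P[0]-504.6)+s*(P[1]-207.4),-s*(P[0]-504.6)+k*(P[1]-207.4)])
print('bar',c,L(c),'nose1 tip',L(onz(C,(422,275.5),51)), 'wall top inner?',L(onz(C,(375,309.5),66)), 'wall outer', L(onz(C,(375,321.5),66)))
print('tooth top mid near rail x24/36:',L(onz(C,(373,262),60)),L(onz(C,(373,275.5),60)),'far', L(onz(C,(381,170),60)),L(onz(C,(381,186.5),60)))
E
```

```text
32.9 1.284
99.9 -0.273
34.6 -1.858
99.9 2.852
bar [494.59584425 168.99568694  68.        ] [  1.27638747 -39.66541603] nose1 tip [39.9086611  40.20143511] wall top inner? [62.56181137  0.93217797] wall outer [73.50634319  1.45124923]
tooth top mid near rail x24/36: [24.29927942 -1.59549695] [35.75744473 -1.07321798] far [-46.26085115   0.86764355] [-34.49196137   1.49099095]
```

The second view matches the rack pose. Bar 1 is fully home at +1.3 mm along the slot and 0.3 mm across. Now the other bar.

```bash
python3 -m handwheel '{"translation":[[-7,-20,0],[-22,-60,2],[-40,-108,6],[-58,-156,12],[-75,-205,20],[-93,-254,30],[-111,-303,40],[-128,-352,50],[-145,-400,58],[-160,-440,64]],"angular":[[0,0,0],[0,0,0],[0,0,0.01],[0,0,0.01],[0,0,0.02],[0,0,0.02],[0,0,0.03],[0,0,0.03],[0,0,0.039],[0,0,0.039]]}' 85
python3 -m handwheel '{"translation":[[-10,-28,3],[-15,-41,5],[-18,-47,6],[-18,-48,6],[-18,-48,6],[-18,-48,6],[-18,-48,6],[-18,-48,6],[-18,-48,6],[-18,-48,6]],"angular":[[0,0,0],[0,0,0],[0,0,0],[0,0,0],[0,0,0],[0,0,0],[0,0,0],[0,0,0],[0,0,0],[0,0,0]]}' 
python3 -c "
from h import *
from math import pi
import pickle
st=ctrl.observe()
im=ctrl.grab_frame('wrist');cv2.imwrite('pics/w9.png',im)
pickle.dump(st,open('w9.pkl','wb'))
go(529,-350,79,pi-.326)
"
```

```text
time: 21.45
eef_pos: [523.7, -291.3, 174.7]
ee_rot: [0.162, 0.987, 0.001, -0.001]
force: [0.4, 0.8, 0.8]
opening: 85.2
time: 22.45
eef_pos: [526.4, -340.8, 170.8]
ee_rot: [0.162, 0.987, -0.0, 0.0]
force: [-0.0, 0.1, 0.5]
opening: 85.0
shift [-5.4 -7.9 91.7] turn [-0.  0.  0.] dist 92.0 q6 target -1.83 now q [-0.74  0.32  1.79 -0.    1.03 -1.98] t 22.5 F [-0.4 -0.3  0.5] open 85.0 pos [ 526.4 -340.8  170.7] psi 2.816
```

View pics/w9.png

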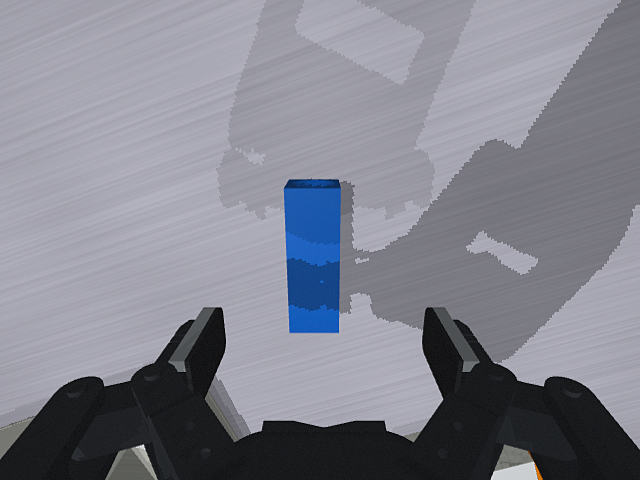

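```bash
python3 - <<'E'
from h import *
import pickle
from math import pi
st=pickle.load(open('w9.pkl','rb')); C=cam('wrist',st)
W=np.array([onz(C,p,34) for p in [(284,188),(340.5,188),(339,333),(289.5,333)]]);c=W.mean(0);print(c)
for i in range(4):
        d=W[(i+1)%4]-W[i]; print(np.linalg.norm(d).round(1),np.arctan2(d[1],d[0]).round(3))
go(c[0],c[1],79,pi-.323)
im=cv2.imread('pics/w9.png'); cv2.imwrite('pics/w9c.png',cv2.resize(im[170:200,275:350],None,fx=8,fy=8,interpolation=cv2.INTER_CUBIC))
E
```

```text
[ 529.32208566 -349.12727428   34.        ]
33.7 1.245
100.5 -0.321
34.1 -1.896
100.5 2.817
shift [-5.4 -6.9 91.7] turn [-0.     0.    -0.003] dist 92.0 q6 target -1.83 now q [-0.74  0.32  1.79 -0.    1.03 -1.98] t 22.5 F [-0.4 -0.3  0.5] open 85.0 pos [ 526.4 -340.8  170.7] psi 2.816
```

View pics/w9c.png

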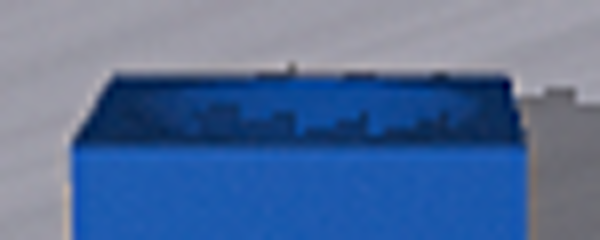

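The near end's mouth looks wider in this view. I'll take that as a hint only and test it by feel. Grasping now.

```bash
python3 -m handwheel '{"translation":[[-2,-2,8],[-4,-5,22],[-5.4,-6.9,40],[-5.4,-6.9,58],[-5.4,-6.9,74],[-5.4,-6.9,84],[-5.4,-6.9,89],[-5.4,-6.9,91.5],[-5.4,-6.9,91.5],[-5.4,-6.9,91.5]],"angular":[[0,0,0],[0,0,0],[0,0,0],[0,0,0],[0,0,0],[0,0,0],[0,0,0],[0,0,0],[0,0,0],[0,0,0]]}' 85
python3 -m handwheel '{"translation":[[0,0,0],[0,0,0],[0,0,0],[0,0,0],[0,0,0],[0,0,0],[0,0,0],[0,0,-4],[0,0,-14],[0,0,-30]],"angular":[[0,0,0],[0,0,0],[0,0,0],[0,0,0],[0,0,0],[0,0,0],[0,0,0],[0,0,0],[0,0,0],[0,0,0]]}' 20 50
python3 -c "
from h import *
from math import pi
go(480,258,240,-.287)"
```

```text
time: 23.5
eef_pos: [529.8, -349.5, 80.1]
ee_rot: [0.162, 0.987, -0.0, 0.001]
force: [0.2, -0.7, 1.5]
opening: 85.0
time: 24.5
eef_pos: [528.4, -348.4, 108.4]
ee_rot: [0.162, 0.987, 0.001, -0.002]
force: [0.2, 0.4, -0.5]
opening: 33.0
shift [ 240.4  559.2 -130. ] turn [-5.000e-03 -2.000e-03  3.103e+00] dist 622.0 q6 target 2.35 now q [-0.74  0.42  1.8  -0.    0.93 -1.99] t 24.5 F [ 0.2  0.4 -0.5] open 33.0 pos [ 528.4 -348.4  108.4] psi 2.816
```

```bash
python3 -m handwheel '{"translation":[[4,9,-20],[12,28,-45],[24,55,-70],[36,84,-92],[48,112,-110],[60,140,-122],[72,168,-128],[84,196,-130],[96,224,-130],[108,252,-130]],"angular":[[0,0,0],[0,0,0.08],[0,0,0.2],[0,0,0.34],[0,0,0.48],[0,0,0.62],[0,0,0.76],[0,0,0.9],[0,0,1.04],[0,0,1.18]]}'
python3 -c "
from h import *
go(480,258,240,-.287)"
```

```text
time: 25.5
eef_pos: [507.4, -74.7, 240.8]
ee_rot: [0.686, 0.728, 0.0, 0.001]
force: [-0.0, 0.1, -2.0]
opening: 33.1
shift [333.7  -7.7   0.5] turn [ 2.000e-03 -1.000e-03  1.917e+00] dist 334.0 q6 target 2.35 now q [-0.34 -0.01  2.03  0.    1.12 -0.4 ] t 25.5 F [-0.   0.1 -2. ] open 33.1 pos [507.4 -74.7 240.8] psi 1.63
```

```bash
python3 -m handwheel '{"translation":[[28,-1,0],[56,-1,0],[84,-2,0],[112,-3,0],[140,-3,0],[168,-4,0],[196,-5,0],[224,-5,0],[252,-6,0],[275,-6,0]],"angular":[[0,0,0.14],[0,0,0.28],[0,0,0.42],[0,0,0.56],[0,0,0.7],[0,0,0.84],[0,0,0.98],[0,0,1.12],[0,0,1.26],[0,0,1.4]]}'
python3 -c "
from h import *
go(480,258,240,-.287)"
```

```text
time: 26.5
eef_pos: [483.4, 199.6, 240.5]
ee_rot: [0.993, 0.115, 0.001, -0.0]
force: [0.6, -0.4, -1.3]
opening: 33.1
shift [ 10.1 -57.6   0.5] turn [-0.    -0.001  0.518] dist 59.0 q6 target 2.35 now q [0.2  0.01 2.01 0.   1.12 1.54] t 26.5 F [ 0.6 -0.4 -1.3] open 33.1 pos [483.4 199.6 240.5] psi 0.231
```

```bash
python3 -c "
from h import *
go(499.7,250.6,200,-.287)"
```

```text
shift [ 27.5 -45.9  40.6] turn [-0.    -0.001  0.518] dist 67.0 q6 target 2.32 now q [0.2  0.01 2.01 0.   1.12 1.54] t 26.5 F [ 0.6 -0.4 -1.3] open 33.1 pos [483.4 199.6 240.5] psi 0.231
```

```bash
python3 -m handwheel '{"translation":[[5,-8,5],[11,-18,15],[18,-30,27],[24,-40,36],[27,-45,40],[27.5,-46,40.5],[27.5,-46,40.5],[27.5,-46,40.5],[27.5,-46,40.5],[27.5,-46,40.5]],"angular":[[0,0,0.12],[0,0,0.25],[0,0,0.38],[0,0,0.48],[0,0,0.518],[0,0,0.518],[0,0,0.518],[0,0,0.518],[0,0,0.518],[0,0,0.518]]}'
python3 -c "
from h import *
import pickle
st=ctrl.observe()
im=ctrl.grab_frame('wrist');cv2.imwrite('pics/w10.png',im)
pickle.dump(st,open('w10.pkl','wb'))
go(499.7,250.6,120,-.287)"
```

```text
time: 27.5
eef_pos: [499.8, 249.1, 199.1]
ee_rot: [0.99, -0.141, 0.0, -0.0]
force: [0.2, -0.5, -1.7]
opening: 33.5
shift [-0.6 -1.4 79. ] turn [-0.    -0.     0.005] dist 79.0 q6 target 2.32 now q [ 0.28  0.14  1.95 -0.    1.05  2.13] t 27.55 F [ 0.3 -0.2 -1.4] open 33.3 pos [499.8 249.1 199. ] psi -0.282
```

View pics/w10.png

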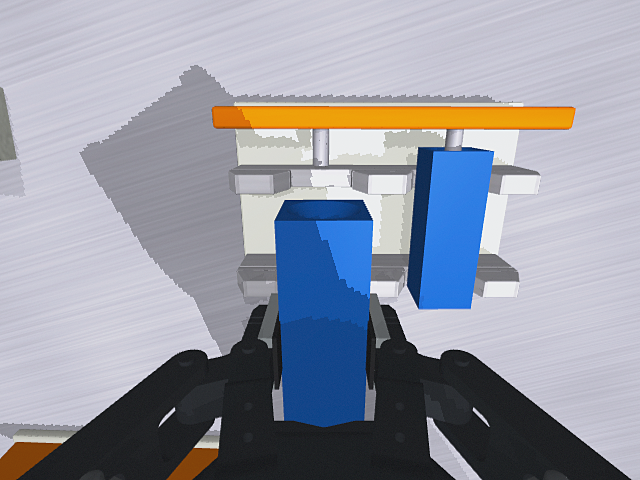

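The picture shows the wide mouth facing the wall and the nose at (321,165) in line; the other bar sits on its nose. Lowering.

```bash
python3 -m handwheel '{"translation":[[0,-1,6],[-0.6,-1.4,16],[-0.6,-1.4,28],[-0.6,-1.4,41],[-0.6,-1.4,53],[-0.6,-1.4,63],[-0.6,-1.4,71],[-0.6,-1.4,76],[-0.6,-1.4,79],[-0.6,-1.4,79]],"angular":[[0,0,0.005],[0,0,0.005],[0,0,0.005],[0,0,0.005],[0,0,0.005],[0,0,0.005],[0,0,0.005],[0,0,0.005],[0,0,0.005],[0,0,0.005]]}'
python3 -c "
from h import *
im=ctrl.grab_frame('wrist');cv2.imwrite('pics/w11.png',im)
go(499.7,250.6,114,-.287)"
```

```text
time: 28.55
eef_pos: [499.6, 250.8, 119.5]
ee_rot: [0.99, -0.143, -0.0, 0.0]
force: [0.2, -0.9, -2.2]
opening: 33.3
shift [0.  0.3 5.9] turn [-0. -0. -0.] dist 6.0 q6 target 2.32 now q [0.28 0.26 1.98 0.   0.9  2.14] t 28.6 F [ 0.2 -0.4 -1.5] open 33.2 pos [499.8 250.9 119.9] psi -0.287
```

View pics/w11.png

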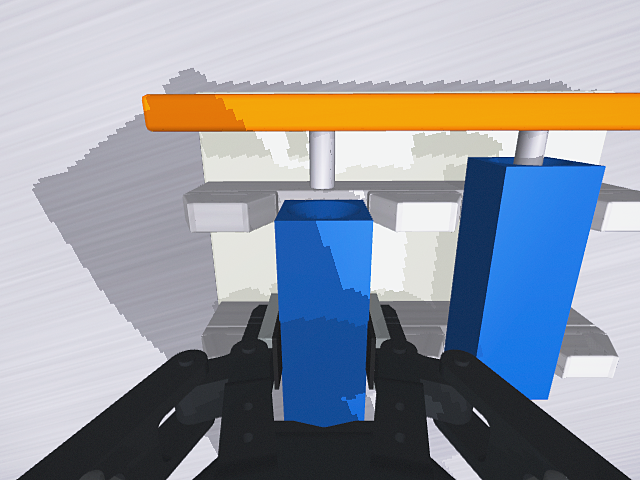

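```bash
python3 -m handwheel '{"translation":[[0,0,2],[0,0,4],[0,0,5.2],[0,0,5.7],[1,0,5.7],[2,0,5.7],[3,0,5.7],[4,0,5.7],[5,0,5.7],[5,0,5.7]],"angular":[[0,0,0],[0,0,0],[0,0,0],[0,0,0],[0,0,0],[0,0,0],[0,0,0],[0,0,0],[0,0,0],[0,0,0]]}'
python3 -m handwheel '{"translation":[[1,0,0],[2,0,0],[3,0,0],[4,0,0],[5,0,0],[6,0,0],[7,0,0],[8,0,0],[8,0,0],[8,0,0]],"angular":[[0,0,0],[0,0,0],[0,0,0],[0,0,0],[0,0,0],[0,0,0],[0,0,0],[0,0,0],[0,0,0],[0,0,0]]}'
python3 -c "
from h import *
go(516,245.8,114,-.287)"
```

```text
time: 29.6
eef_pos: [504.6, 249.4, 114.1]
ee_rot: [0.99, -0.143, 0.0, -0.0]
force: [-0.3, 0.5, -0.9]
opening: 33.4
time: 30.6
eef_pos: [512.0, 247.1, 114.0]
ee_rot: [0.99, -0.143, -0.0, 0.0]
force: [-0.7, 0.2, -1.4]
opening: 33.2
shift [ 4.2  0.2 -0. ] turn [ 0.  0. -0.] dist 4.0 q6 target 2.3 now q [0.27 0.29 1.96 0.   0.89 2.13] t 30.6 F [-0.7  0.2 -1.4] open 33.2 pos [512.  247.1 114. ] psi -0.287
```

```bash
python3 -m handwheel '{"translation":[[1,0,0],[2,0,0],[3,0,0],[4,0,0],[5,0,0],[6,0,0],[7,0,0],[7.5,0,0],[7.5,0,0],[7.5,0,0]],"angular":[[0,0,0],[0,0,0],[0,0,0],[0,0,0],[0,0,0],[0,0,0],[0,0,0],[0,0,0],[0,0,0],[0,0,0]]}'
python3 -c "
from h import *
go(516,245.8,114,-.287)"
```

```text
time: 31.6
eef_pos: [517.0, 245.8, 113.8]
ee_rot: [0.99, -0.143, -0.003, 0.0]
force: [-8.6, 3.1, 4.1]
opening: 33.3
shift [-1.   0.3 -0.2] turn [ 0.002  0.007 -0.   ] dist 1.0 q6 target 2.3 now q [0.27 0.3  1.95 0.   0.9  2.12] t 31.6 F [-8.6  3.1  4.1] open 33.3 pos [517.  245.8 113.8] psi -0.287
```

Contact with 9 N at +1 mm, so this bar is home. One slightly firmer push, then relax, release and lift.

```bash
python3 -m handwheel '{"translation":[[1,0,0],[2,0,0],[2,0,0],[2,0,0],[1,0,0],[0,0,0],[-1.5,0,0],[-1.5,0,0],[-1.5,0,0],[-1.5,0,0]],"angular":[[0,0,0],[0,0,0],[0,0,0],[0,0,0],[0,0,0],[0,0,0],[0,0,0],[0,0,0],[0,0,0],[0,0,0]]}'
python3 -m handwheel '{"translation":[[0,0,0],[0,0,0],[0,0,0],[0,0,0],[0,0,0],[0,0,0],[0,0,0],[0,0,0],[0,0,0],[0,0,0]],"angular":[[0,0,0],[0,0,0],[0,0,0],[0,0,0],[0,0,0],[0,0,0],[0,0,0],[0,0,0],[0,0,0],[0,0,0]]}' 52
python3 -m handwheel '{"translation":[[0,0,-5],[0,0,-15],[0,0,-30],[0,0,-48],[-5,0,-68],[-12,0,-88],[-20,0,-106],[-26,0,-118],[-30,0,-124],[-30,0,-126]],"angular":[[0,0,0],[0,0,0],[0,0,0],[0,0,0],[0,0,0],[0,0,0],[0,0,0],[0,0,0],[0,0,0],[0,0,0]]}'
python3 -m handwheel '{"translation":[[0,0,0],[0,0,0],[0,0,0],[0,0,0],[0,0,0],[0,0,0],[0,0,0],[0,0,0],[0,0,0],[0,0,0]],"angular":[[0,0,0],[0,0,0],[0,0,0],[0,0,0],[0,0,0],[0,0,0],[0,0,0],[0,0,0],[0,0,0],[0,0,0]]}'
python3 -c "
from h import *
import pickle
st=ctrl.observe()
im=ctrl.grab_frame('wrist');cv2.imwrite('pics/w12.png',im)
pickle.dump(st,open('w12.pkl','wb'))
im=ctrl.grab_frame('side');cv2.imwrite('pics/s12.png',im)
"
```

```text
time: 32.6
eef_pos: [516.8, 245.8, 113.7]
ee_rot: [0.99, -0.143, -0.002, -0.0]
force: [-5.3, 3.1, 0.8]
opening: 33.4
time: 33.6
eef_pos: [517.8, 245.5, 114.0]
ee_rot: [0.99, -0.143, 0.0, -0.0]
force: [0.7, 0.0, -0.6]
opening: 52.1
time: 34.6
eef_pos: [488.8, 254.2, 241.0]
ee_rot: [0.99, -0.143, 0.001, -0.0]
force: [0.5, 0.6, -0.9]
opening: 52.1
time: 35.6
eef_pos: [489.0, 254.0, 240.0]
ee_rot: [0.99, -0.143, 0.0, -0.0]
force: [-0.1, 0.8, -0.1]
opening: 52.0
```

View pics/w12.png

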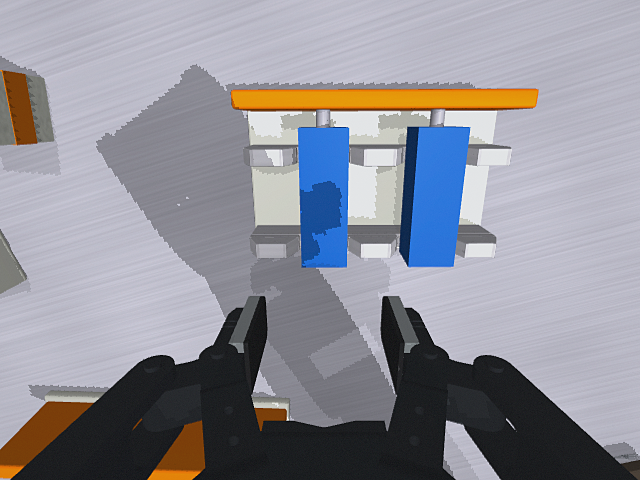

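View pics/s12.png

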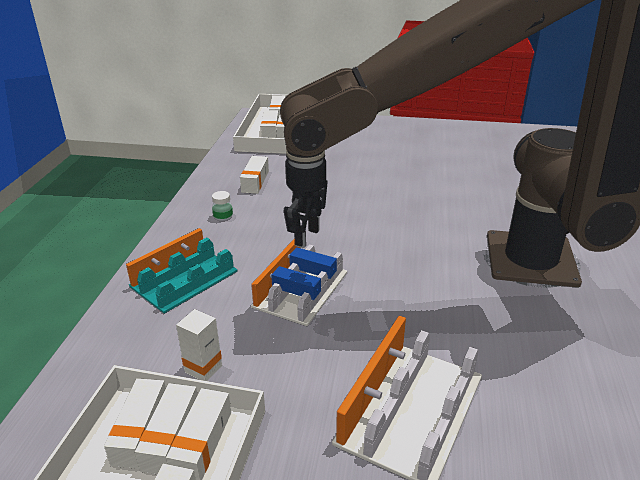

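```bash
python3 - <<'E'
from h import *
import pickle
st=pickle.load(open('w12.pkl','rb')); C=cam('wrist',st)
k,s=np.cos(-.287),np.sin(-.287)
L=lambda P:np.array([k*(P[0]-504.6)+s*(P[1]-207.4),-s*(P[0]-504.6)+k*(P[1]-207.4)])
for P in [[(298.5,127),(348,127),(347.5,267),(302,267)],[(417,126.5),(470,126.5),(454,266.5),(408,266.5)]]:
    for z in (68,):
        W=np.array([onz(C,p,z) for p in P]); print(z,L(W.mean(0)),[np.linalg.norm(W[(i+1)%4]-W[i]).round(1) for i in range(4)])
        d=W[1]-W[2]; e=W[0]-W[3]; print(np.arctan2(d[1],d[0]),np.arctan2(e[1],e[0]))
print('wall inner top',L(onz(C,(385,109),66)))
E
```

```text
68 [ 0.41549474 39.51773292] [np.float64(32.7), np.float64(100.4), np.float64(34.2), np.float64(100.3)]
-0.2687806958087293 -0.2842044370066009
68 [  0.73182452 -40.16089814] [np.float64(35.0), np.float64(100.3), np.float64(34.6), np.float64(100.3)]
-0.2731326356502371 -0.2692436133843095
wall inner top [61.77181055 -0.45621858]
```

Both bars are within 1 mm of home in the two directions measured, at the right height and in line with the slots. The arm is clear and at rest.

```bash
python3 -c "
from plant import ctrl
print(ctrl.observe()['time'],ctrl.observe()['force']); print(ctrl.hand_in())"
```

```text
35.7 [0.19314879 0.26298805 0.33732961]
the job is handed in; nothing more can be done
None
```

Both blue bars are racked fully home in the smaller white rack and released, and I handed the job in at 35.7 s. No verdict was reported.

- **Slot at y = -40 mm:** this bar first stopped 8.9 mm short at about 15 N, which is the square end. I turned it end for end; it then passed that stop with no force and seated at about 6 N.
- **Slot at y = +40 mm:** the wrist picture suggested which end was chamfered, so I brought that end to the wall. The push confirmed it: the bar passed the stop point freely and seated at about 9 N.

**Last wrist-camera check:**

| Slot | Along the slot | Across the slot |
|---|---|---|
| y = +40 mm | +0.4 mm | -0.5 mm |
| y = -40 mm | +0.7 mm | -0.2 mm |

- **Height and angle:** I assumed the final height. The bars' image sizes match a top face at 68 mm. Both bars lie within about 0.02 rad of the slots.
- **Arm and bystanders:** the gripper was open and well above the rack with no force on it. The cartons and jar look unmoved in the last side picture; I did not measure them.
- **Disagreement:** the fixed cameras put the rack about 5 mm off in y from the wrist camera. I used the wrist value, and a second wrist view and the contact positions bore it out.

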